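Hold a collar on the shaft flat of a stirrer drive

TASK

Lift the steel pot by its handle off the three posts of the stirrer drive and set it down upright on the round cork mat. Then pinch the bared end of the drive's shaft, find its flat, and turn the shaft with the fingers until the flat faces squarely to the front of the drive (the side with the control knob, towards the robot). Finally take the aluminium collar, lower it over the shaft with its thumbscrew on the side of the flat, and finish while still holding it level in the gripper half-way along the flat, not let down to the bottom, with everything else left where it stands.

Things in the scene. Friction and masses are not known exactly. Their poses are not given: they have to be found in the camera images.
- drive: white box 180 (x) x 160 (y) x 60 mm tall, fixed; origin mid-underside, z up. Its front (knob, black strip on the top edge) looks to its own -x, roughly to the robot. Three posts (caps 12 mm wide) stand on a circle of 60 mm radius about the shaft, at 0, 120, 240 degrees from its +x, tops 140 mm above the bench. The upright shaft stands at its origin, tip 130 mm above the bench.
- shaft (a joint): angle of the drive shaft in rad, positive anticlockwise seen from above; 0 when the flat faces the drive's front (its -x). It turns by hand with light steady friction (0.05 N m) and stays where it is left; at the start it is turned 0.5 to 1.4 rad.
- shaft_flat (a point): point on the shaft's axis at half the length of the flat, 106 mm above the bench; turns with the shaft, and the flat faces its own -x. Steel shaft 24 mm in diameter; a single flat, 7.5 mm from the axis, runs from 88 mm above the bench up to the end, so the shaft measures 19.5 mm across the flat and 24 mm elsewhere (gripped on the flat, the middle of the grasp lies 2.25 mm from the axis, on the side away from the flat). The last 6 mm taper to 70 per cent as a lead-in. z up.
- pot: open stainless steel pot, 132 mm wide, 90 mm tall, 0.55 kg give or take 30 per cent; at the start it stands on the three posts over the shaft. Origin at the middle of its underside, z up.
- pot_handle (a point): centre of the pot's rigid overhead grip, a straight level bar along the pot's y, 100 mm long, 14 mm wide, 12 mm tall, 145 mm above the pot's underside and clear 49 mm above its rim.
- mat: round cork mat, 170 mm wide, 4 mm thick, fixed on the bench; origin at the middle of its underside.
- collar_center (a point): centre, half-way up, of the aluminium shaft collar: a ring 46 mm wide and 20 mm tall, 0.16 kg, with a bore of 28 mm, lying flat on the bench at the start (so this point is 10 mm up). Two spanner flats at its own +y and -y, 49 mm apart and 22 mm long, are for gripping. Its thumbscrew points to its own -x; the screw's 6 mm wide tip stands 4 mm into the bore, so the collar passes down the shaft only with the screw over the flat. z up.
- collar_screw (a point): outer end of the collar's thumbscrew (head 14 mm wide), 39 mm from the collar's axis at its own -x, at half height.
- tub: small closed sample tub, white with a lid 60 mm wide, 64 mm tall; a bystander. Origin at the middle of its underside.
- dish: lidded glass dish, 62 mm wide, 16 mm tall; a bystander. Origin at the middle of its underside.
- wash_bottle: white squeeze bottle with a bent spout, 66 mm wide, 205 mm tall; a bystander. Origin at the middle of its underside.
- beaker: glass beaker, 70 mm wide, 95 mm tall; a bystander. Origin at the middle of its underside.
- calculator: pocket calculator lying flat, 140 x 75 x 14 mm; a bystander. Origin at the middle of its underside.
Mind the look-alikes: they are no part of the job. Leave any purple look-alike of the part that bears collar_center alone.

How it is judged:
By the outcome, as a careful person would: the job done as asked, in the order asked, and still so for the second after the job is handed in, while the arm keeps its last pose, push and grip.
It also fails if it takes over 62 s, if anything falls off the work surface, if the arm or the gripper's body presses on something with over 40 N, if the wrist force passes 120 N, or if a joint passes its speed limit or range.

ROBOT

A 7-joint arm with a two-finger parallel gripper is mounted at the origin on the work surface. World frame = base frame: x ahead of the robot, y to its left, z up, the work surface at z = 0. Lengths are in mm, angles in degrees, forces in N, time in s.
With the tool pointing down it reaches from about 425 to 875 mm from the base axis. Payload 9.9 kg.
Tool frame: the origin (TCP) lies between the finger pads; the fingertips stand 8 mm ahead of it and the grasp point (between the pads) lies 11 mm behind it; z points along the fingers, y is the line along which they close (so a half turn about z gives the same grasp; the last joint's range is limited). The gripper opens to 85 mm and grips with 20 to 120 N. Pads are 22 mm wide; open, the fingers measure 114 mm over their backs; the gripper's body (76 mm by 85 mm) begins 54 mm behind the grasp point. The pads swing forward as they close: fully open they stand 13 mm farther back than shut.
Start: joints at [61.834, 32.985, 1.427, 82.34, -0.859, 64.687, -3.237], TCP at [267.703, -619.648, 239.289] pointing down, gripper open.
Joint ranges: [-157.87, 157.87], [-19.46, 123.44], [-87.15, 90], [11.01, 140.99], [-62.26, 242.26], [9.8, 113.94], [-161.44, 161.44]. Speed limits (degrees/s): [127.2, 127.2, 172.46, 172.46, 180, 180, 180].

INTERFACE

Orientations are given as [roll, pitch, yaw] about the fixed x, y, z axes, in that order (R = Rz(yaw) Ry(pitch) Rx(roll)).
In Python, from plant import monitor, optics, ctrl gives the robot as it stands.
- The arm moves only by the tool arm_command, never from a script. Its argument "commands" is a list of rows, each a list of 2 entries, a list of its own where there are three numbers: the shift along the world's x, y, z in units of 200 mm (1.0 is 200 mm), then the turn, a rotation vector about the world's x, y, z in units of 30 degrees (1.0 is 30 degrees). A call has 1 to 12 rows; each row is the pose to reach, as a shift and turn from the pose commanded when the call began; what a row does not reach only later rows make up. A row lasts 1/10 s, in which the tool goes at most 50 mm and 8.59 degrees, less where a joint would pass 70% of its speed; a pose out of reach is approached as far as the arm can. A call with a number of a shift or a turn outside -1 to 1 is refused whole. A call with a gripper value outside its range is refused whole. "jaw" is the opening, from 0 (shut) to 1 (fully open), set as the call begins (left out, the last holds). The fingers move at their own pace and stop on an object; the grip force is fixed at half the most. Time passes only in rows, so rows that repeat a pose let the fingers close. It gives the time, the measured TCP pose, the force, the opening and the grip force at its end, in the units of the state.
- monitor.get_obs(): the state, without advancing time (a new reading comes with each control period).
- optics.read_camera(name): name is "scene" or "top" or "wrist"; returns (picture, depth): 420x560x3 uint8, red, green, blue; 420x560 float32, mm along the optical axis (not along the pixel's ray), 0 where there is no reading.
- optics.calibration(name): a dict with "fov_y" (degrees; the focal length in pixels is half the picture's height over the tangent of half this angle, whatever the lens; pixels are square), "cx", "cy" (the principal point, pixels), "R" (3x3) and "t" (3): a world point X has camera coordinates R X + t; the wrist camera has in their place "hand_eye" (4x4, takes a point from camera to tool coordinates, whose origin is the TCP and whose axes are the flange's). Camera axes: x right, y down, z forward; pixel columns grow to the right and rows downward; lengths in mm; the calibration is good to about 2 mm. A picture is of the moment at which its call begins: read the wrist's pose just before it. calibration takes no time and is no camera call.
- ctrl.finish_job(): hands the job in; it is judged then, once.
The state is a dict: "time": time; "joints": joint angles; "joint_vel": joint speeds; "joint_torque": joint torques, N m; "tcp_pos": TCP position; "eef_rot": TCP orientation; "wrist_force": force on the tool from outside, world axes, zero at the start; "wrist_torque": the same for the moment, N m; "gripper_width": finger opening in mm; "finger_force": force on a finger pad.
Only numpy, scipy, OpenCV 4.12 (cv2) and the standard library are available. Lean on these libraries where they do the work, as an engineer would, in place of code of your own. Each camera call takes 0.05 s, during which the arm holds its last target. There are 200 camera calls.

## Working session

There is one attempt and no reset: what is moved stays moved. The work goes in short steps, Python scripts to look and compute and a tool call to move; the robot and the scene stay as the last step left them, time stands still between calls to the robot, and variables do not carry over. Pictures are saved under pics/ and viewed, at most 10 in all, crops included, and the job is handed in when it is done.

Besides the shell and the picture viewer there is one more tool, called as name(argument=value, ...), one argument or row to a line, values as JSON. arm_command: Moves the arm, as the interface text tells. Shifts and turns lie within -1 to 1; 1 stands for 200 mm of shift or 30 degrees of turn. Its arguments: {"type":"object","properties":{"commands":{"type":"array","items":{"type":"array"}},"jaw":{"type":"number"}},"required":["commands"]}

```bash
mkdir -p pics; ls
cat > h.py <<'E'
import numpy as np, cv2
from scipy.spatial.transform import Rotation as Ro
from plant import monitor, optics, ctrl
def cam(name):
    s=monitor.get_obs(); im,d=optics.read_camera(name); c=optics.calibration(name)
    f=210/np.tan(np.radians(c['fov_y']/2))
    if 'R' in c: R=np.array(c['R']);t=np.array(c['t'])
    else:
        H=np.array(c['hand_eye']); T=np.eye(4); T[:3,:3]=Ro.from_euler('xyz',s['eef_rot'],degrees=True).as_matrix();T[:3,3]=s['tcp_pos']
        W=np.linalg.inv(T@H); R=W[:3,:3];t=W[:3,3]
    return im,d,dict(f=f,cx=c['cx'],cy=c['cy'],R=R,t=t,c=c)
def world(d,k):
    v,u=np.mgrid[0:d.shape[0],0:d.shape[1]]
    P=np.stack([(u-k['cx'])/k['f']*d,(v-k['cy'])/k['f']*d,d],-1)
    W=(P-k['t'])@k['R']; W[d<=0]=np.nan; return W
def proj(X,k):
    q=np.atleast_2d(X)@k['R'].T+k['t']; return q[:,:2]/q[:,2:]*k['f']+[k['cx'],k['cy']]
def ray(u,v,z,k):
    dr=k['R'].T@np.array([(u-k['cx'])/k['f'],(v-k['cy'])/k['f'],1]); o=-k['R'].T@k['t']
    return o+dr*(z-o[2])/dr[2]
def save(n,im,crop=None,s=1):
    if crop: a,b,c,d=crop; im=im[b:d,a:c]
    im=cv2.resize(im,None,fx=s,fy=s,interpolation=cv2.INTER_CUBIC); cv2.imwrite('pics/'+n,im[:,:,::-1])
E
python3 - <<'E'
from h import *
ims=[]
for n in ('scene','top'):
    im,d,k=cam(n); np.savez(n,im=im,d=d,R=k['R'],t=k['t'],f=k['f'],cx=k['cx'],cy=k['cy']); ims.append(im); print(n,k['c'].keys(),k['f'],(-k['R'].T@k['t']).round(),(d>0).mean())
    save(n+'0.png',im,s=1.4)
print(monitor.get_obs())
E
```

```text
pics
scene dict_keys(['fov_y', 'cx', 'cy', 'R', 't']) 484.46509651248005 [1490.  202. 1042.] 0.9961607142857143
top dict_keys(['fov_y', 'cx', 'cy', 'R', 't']) 519.0845533439259 [ 345.    8. 1710.] 0.9960119047619047
{'time': 0.1, 'joints': array([61.83500845, 33.02881579,  1.42451058, 82.37867861, -0.86092764,
       64.6876205 , -3.23768093]), 'joint_vel': array([-0.05516711, -0.05689155, -0.05834803, -0.17085678, -0.02288337,
       -0.01980536,  0.08933226]), 'joint_torque': array([ 5.93277698e-03, -7.67303395e+01,  2.25800626e+00, -2.86605370e+01,
        1.58880948e-02,  8.53912672e-03,  2.11523889e-05]), 'tcp_pos': array([ 267.54023894, -619.30596315,  238.53592857]), 'eef_rot': array([-1.79915535e+02,  3.44359165e-03,  2.33636736e+01]), 'wrist_force': array([-0.48075184,  0.1027109 , -0.46251835]), 'wrist_torque': array([-0.05534958,  0.00540598,  0.02130248]), 'finger_force': 0.0, 'gripper_width': 85.68984477513033}
```

View pics/top0.png

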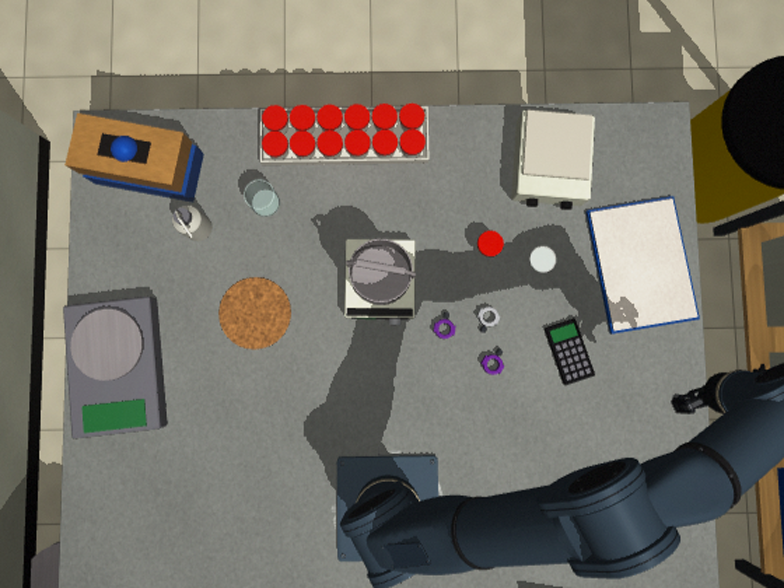

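View pics/scene0.png

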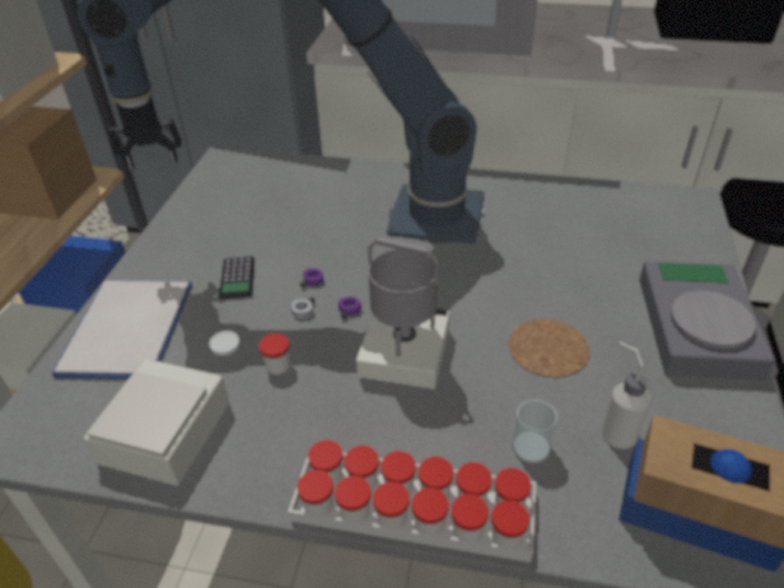

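The top picture (784x588 view) shows the pot over the drive at (380,272) with its bar from (348,262) to (414,274), and the cork mat at (255,313). It also shows the dish at (542,259), the tub at (490,243) and the calculator at (569,350).
Collar candidates are the grey ring at (488,317), a purple ring at (444,327) and a purple ring at (491,363). I choose the grey one. The round plate on the scale at (106,343) is no mat.

Run:
```python
from h import *
K={}
for n in('top','scene'):
    z=np.load(n+'.npz'); k={a:z[a] for a in('R','t','f','cx','cy')}; K[n]=(z['im'],z['d'],k,world(z['d'],k))
for n in K:
    im,d,k,W=K[n]; x,y,z=W[...,0],W[...,1],W[...,2]
    hsv=cv2.cvtColor(im,cv2.COLOR_RGB2HSV).astype(int)
    c=K['top'][3][195,271]; 
    near=(np.hypot(x-c[0],y-c[1])<110)
    m=near&(z>274)&(z<310); 
    print(n,'c',c.round(),'handle n',m.sum(),W[m].mean(0).round(1) if m.any() else '', 'zpct',np.percentile(z[m],[5,50,95]).round(1))
    (cx,cy),(w,h),a=cv2.minAreaRect(np.float32(W[m][:,:2])); print(' rect',cx,cy,w,h,a)
    m=near&(z>55)&(z<66)&(im.min(2)>120); r=cv2.minAreaRect(np.float32(W[m][:,:2])); print(' drive',m.sum(),r, np.nanmedian(z[m]))
    m=(hsv[...,0]>8)&(hsv[...,0]<20)&(hsv[...,1]>90)&(z<15)&(z>-8)&(abs(y-250)<150)&(abs(x-450)<200); m=cv2.morphologyEx(m.astype(np.uint8),cv2.MORPH_OPEN,np.ones((3,3)))>0
    if m.sum()>20: print(' mat',m.sum(),cv2.minEnclosingCircle(np.float32(W[m][:,:2])),W[m].mean(0).round(1))
    cc=K['top'][3][226,349]; print(' cc',cc)
    m=(np.hypot(x-cc[0],y-cc[1])<50)&(z>5)&(z<40)
    P=W[m]; print(' collar',m.sum(),cv2.minEnclosingCircle(np.float32(P[:,:2])),np.percentile(P[:,2],[50,90,98]),(im[m].mean(0)))
im=K['top'][0]; a=cv2.resize(im[140:280,230:370],None,fx=4,fy=4,interpolation=cv2.INTER_CUBIC); cv2.imwrite('pics/crop.png',a[:,:,::-1])
```

```text
top c [522.  13. 144.] handle n 215 [519.1  11.  288.6] zpct [280.4 289.1 295.2]
 rect 519.4327392578125 9.584754943847656 124.17163848876953 15.065512657165527 79.23412322998047
 drive 556 ((521.46875, 12.868331909179688), (157.70529174804688, 179.68844604492188), 88.05831909179688) 59.84726987045859
 mat 2061 ((450.1558837890625, 308.87176513671875), 85.89997100830078) [449.5 308.1   3.8]
 cc [ 432.24404439 -242.92338716   -4.0652717 ]
 collar 179 ((433.991455078125, -243.12648010253906), 48.06871032714844) [16.80745519 24.11962444 26.86758752] [141.7150838  142.32402235 142.05027933]
scene c [522.  13. 144.] handle n 267 [523.4   9.3 288.9] zpct [279.1 290.5 294.9]
 rect 522.1759033203125 7.906711578369141 132.72486877441406 18.160308837890625 79.54492950439453
 drive 451 ((557.2999267578125, 39.97300720214844), (128.4017791748047, 216.46722412109375), 39.35878372192383) 61.4932026379006
 mat 1690 ((448.21661376953125, 304.67779541015625), 82.82303619384766) [452.1 305.6   6.1]
 cc [ 432.24404439 -242.92338716   -4.0652717 ]
 collar 217 ((432.6379089355469, -241.43397521972656), 48.37713623046875) [16.56245173 23.32008847 25.28271808] [115.83870968 115.90322581 117.18894009]
```

View pics/crop.png

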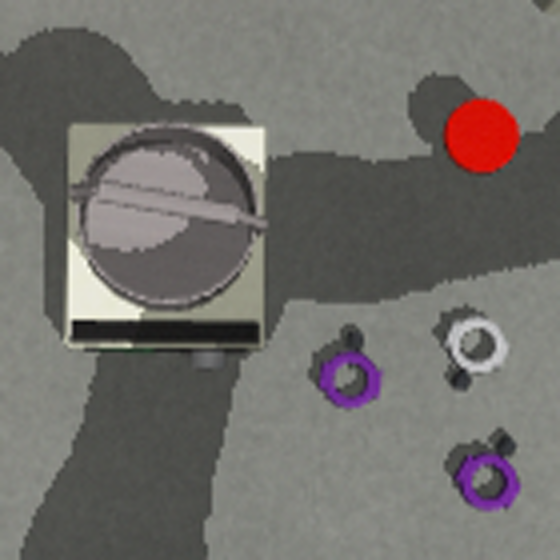

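The crop shows the grey ring at (476,343) with its screw head at (459,378), pointing back and slightly left. Both other rings are purple, so the choice holds.
Estimates:
- Drive: (521,13), yaw about -2°.
- Pot bar: (520,10,~285), along 79°, which agrees with 140+145 for its height.
- Mat: (450,308).
- Collar: about (433,-241), screw towards about 154°.

Setting out now.

arm_command(
  commands=[
    [[0.2, 0.45, 0.6], [0, 0, 0.25]],
    [[0.4, 0.9, 0.7], [0, 0, 0.5]],
    [[0.4, 0.9, 0.7], [0, 0, 0.8]],
    [[0.4, 0.9, 0.7], [0, 0, 0.8]],
    [[0.4, 0.9, 0.7], [0, 0, 0.8]],
  ],
  jaw=1,
)

```text
time: 0.6
tcp_pos: [348.4, -437.5, 380.4]
eef_rot: [180.0, -0.0, 47.4]
wrist_force: [0.5, -0.4, 0.2]
gripper_width: 85.3
finger_force: 0.0
```

arm_command(
  commands=[
    [[0.4, 0.95, 0.0], [0, 0, 0.8]],
    [[0.4, 0.95, 0.0], [0, 0, 0.8]],
    [[0.4, 0.95, 0.0], [0, 0, 0.8]],
    [[0.4, 0.95, 0.0], [0, 0, 0.8]],
    [[0.4, 0.95, 0.0], [0, 0, 0.8]],
  ],
)

```text
time: 1.1
tcp_pos: [430.1, -243.2, 379.6]
eef_rot: [180.0, -0.1, 71.9]
wrist_force: [0.4, -1.0, 0.4]
gripper_width: 85.3
finger_force: 0.0
```

arm_command(
  commands=[
    [[0.37, 0.95, 0.0], [0, 0, 0.26]],
    [[0.37, 0.95, 0.0], [0, 0, 0.26]],
    [[0.37, 0.95, 0.0], [0, 0, 0.26]],
    [[0.37, 0.95, 0.0], [0, 0, 0.26]],
    [[0.37, 0.95, 0.0], [0, 0, 0.26]],
  ],
)

```text
time: 1.6
tcp_pos: [503.0, -53.0, 379.2]
eef_rot: [-180.0, -0.2, 79.7]
wrist_force: [-0.1, -1.0, -0.1]
gripper_width: 85.2
finger_force: 0.0
```

arm_command(
  commands=[
    [[0.09, 0.315, 0.0], [0, 0, -0.01]],
    [[0.09, 0.315, 0.0], [0, 0, -0.01]],
    [[0.09, 0.315, 0.0], [0, 0, -0.01]],
    [[0.09, 0.315, 0.0], [0, 0, -0.01]],
  ],
)

```text
time: 2.0
tcp_pos: [519.6, 2.2, 378.9]
eef_rot: [-180.0, 0.1, 78.8]
wrist_force: [-0.9, -0.5, 0.4]
gripper_width: 85.3
finger_force: 0.0
```

Run:
```python
from h import *
im,d,k=cam('wrist'); W=world(d,k); z=W[...,2]; s=monitor.get_obs(); print(s['tcp_pos'],s['eef_rot'],s['joints'])
print(np.array(k['c']['hand_eye']).round(2), (d>0).mean(),np.nanmin(z),np.nanmax(z))
m=(z>278)&(z<296)&(np.hypot(W[...,0]-520,W[...,1]-10)<60)
P=W[m];print(m.sum(),P.mean(0),np.percentile(P[:,2],[5,50,95]),cv2.minAreaRect(np.float32(P[:,:2])))
v,u=np.nonzero(m);print(u.min(),u.max(),v.min(),v.max())
m2=(z>225)&(z<240); 
if m2.sum()>50:
    P=W[m2]; A=np.c_[2*P[:,:2],np.ones(len(P))]; q=np.linalg.lstsq(A,(P[:,:2]**2).sum(1),rcond=None)[0]; print('rim',q[:2],np.sqrt(q[2]+q[:2]@q[:2]),m2.sum())
save('w1.png',im)
```

```text
[519.496108     1.65798004 378.99258461] [-1.79967060e+02  5.94106696e-02  7.87658097e+01] [ 14.43231026  15.10987949 -26.56405305  91.00870287   6.95699246
  75.57029256 -24.31609495]
[[  -0.     -0.96   -0.29   73.73]
 [   1.     -0.      0.      0.46]
 [  -0.     -0.29    0.96 -134.24]
 [   0.      0.      0.      1.  ]] 0.9961352040816327 -758.5374627550216 468.2813892835053
2860 [522.02844618  14.61837345 289.62643594] [285.56551859 290.13758144 291.44781169] ((520.8665771484375, 9.727123260498047), (118.81449890136719, 13.899445533752441), 79.23770141601562)
269 289 118 274
rim [521.02720287   9.33891462] 63.84115155649522 1731
```

View pics/w1.png

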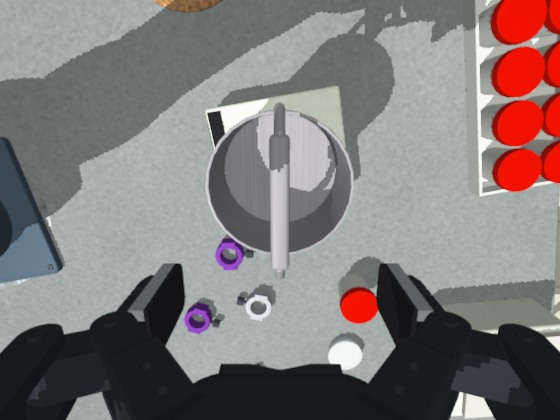

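The wrist view shows the bar upright in the picture from (280,118) to (280,274), centred on the rim. That puts it at (521,9.6) with its top at z≈291. Descending now.

arm_command(
  commands=[
    [[0.0, 0.04, 0.0], [0, 0, 0.015]],
    [[0.005, 0.04, -0.25], [0, 0, 0.015]],
    [[0.005, 0.04, -0.4], [0, 0, 0.015]],
    [[0.005, 0.04, -0.525], [0, 0, 0.015]],
    [[0.005, 0.04, -0.525], [0, 0, 0.015]],
    [[0.005, 0.04, -0.525], [0, 0, 0.015]],
  ],
)

```text
time: 2.65
tcp_pos: [520.9, 11.0, 274.9]
eef_rot: [-180.0, -0.0, 79.3]
wrist_force: [0.1, -0.5, 0.8]
gripper_width: 85.5
finger_force: 0.0
```

arm_command(
  commands=[
    [[0, 0, 0], [0, 0, 0]],
    [[0, 0, 0], [0, 0, 0]],
    [[0, 0, 0], [0, 0, 0]],
    [[0, 0, 0], [0, 0, 0]],
    [[0, 0, 0], [0, 0, 0]],
    [[0, 0, 0], [0, 0, 0]],
    [[0, 0, 0], [0, 0, 0]],
    [[0, 0, 0], [0, 0, 0]],
    [[0, 0, 0], [0, 0, 0]],
    [[0, 0, 0], [0, 0, 0]],
  ],
  jaw=0,
)

```text
time: 3.65
tcp_pos: [520.7, 11.4, 274.7]
eef_rot: [180.0, -0.0, 79.3]
wrist_force: [-2.5, -0.6, 6.5]
gripper_width: 13.0
finger_force: 58.8
```

arm_command(
  commands=[
    [[0, 0, 0.04], [0, 0, 0]],
    [[0, 0, 0.12], [0, 0, 0]],
    [[0, 0, 0.22], [0, 0, 0]],
    [[0, 0, 0.3], [0, 0, 0]],
    [[0, 0, 0.3], [0, 0, 0]],
  ],
)

```text
time: 4.15
tcp_pos: [521.4, 11.6, 335.9]
eef_rot: [179.9, -0.0, 79.3]
wrist_force: [1.2, 0.9, -6.4]
gripper_width: 12.4
finger_force: 59.0
```

arm_command(
  commands=[
    [[-0.03, 0.1, 0], [0, 0, 0]],
    [[-0.07, 0.25, 0], [0, 0, 0]],
    [[-0.11, 0.45, 0], [0, 0, 0]],
    [[-0.15, 0.65, 0], [0, 0, 0]],
    [[-0.2, 0.85, 0], [0, 0, 0]],
    [[-0.24, 0.95, 0], [0, 0, 0]],
    [[-0.24, 0.98, 0], [0, 0, 0]],
  ],
)

```text
time: 4.85
tcp_pos: [470.5, 210.4, 333.3]
eef_rot: [-179.9, -0.0, 79.6]
wrist_force: [0.8, -0.1, -6.9]
gripper_width: 12.8
finger_force: 59.0
```

arm_command(
  commands=[
    [[-0.04, 0.15, 0], [0, 0, 0]],
    [[-0.08, 0.3, 0], [0, 0, 0]],
    [[-0.11, 0.42, -0.05], [0, 0, 0]],
    [[-0.115, 0.505, -0.15], [0, 0, 0]],
    [[-0.115, 0.505, -0.3], [0, 0, 0]],
    [[-0.115, 0.505, -0.5], [0, 0, 0]],
    [[-0.115, 0.505, -0.7], [0, 0, 0]],
    [[-0.115, 0.505, -0.8], [0, 0, 0]],
    [[-0.115, 0.505, -0.84], [0, 0, 0]],
    [[-0.115, 0.505, -0.84], [0, 0, 0]],
  ],
)

```text
time: 5.85
tcp_pos: [449.6, 307.5, 165.1]
eef_rot: [-179.9, 0.1, 79.3]
wrist_force: [0.0, 0.6, -5.2]
gripper_width: 12.8
finger_force: 59.3
```

arm_command(
  commands=[
    [[0, 0.01, -0.05], [0, 0, 0]],
    [[0, 0.01, -0.09], [0, 0, 0]],
    [[0, 0.01, -0.115], [0, 0, 0]],
    [[0, 0.01, -0.125], [0, 0, 0]],
    [[0, 0.01, -0.13], [0, 0, 0]],
    [[0, 0.01, -0.13], [0, 0, 0]],
  ],
)

```text
time: 6.45
tcp_pos: [449.8, 310.5, 140.4]
eef_rot: [180.0, -0.0, 79.3]
wrist_force: [-0.4, -0.2, -5.8]
gripper_width: 12.9
finger_force: 59.3
```

arm_command(
  commands=[
    [[0, 0, -0.007], [0, 0, 0]],
    [[0, 0, -0.012], [0, 0, 0]],
    [[0, 0, -0.012], [0, 0, 0]],
  ],
)

```text
time: 6.75
tcp_pos: [450.6, 310.1, 138.9]
eef_rot: [179.9, -0.0, 79.3]
wrist_force: [0.7, -3.2, 6.1]
gripper_width: 12.6
finger_force: 60.7
```

The pot's weight is taken by the mat at the expected height (TCP at 139), so release and back off.

arm_command(
  commands=[
    [[0, 0, 0], [0, 0, 0]],
    [[0, 0, 0], [0, 0, 0]],
    [[0, 0, 0], [0, 0, 0]],
    [[0, 0, 0.0], [0, 0, 0]],
    [[0, 0, 0.0], [0, 0, 0]],
    [[0, 0, 0.0], [0, 0, 0]],
    [[0, 0, 0.2], [0, 0, 0]],
    [[0, 0, 0.45], [0, 0, 0]],
    [[0, 0, 0.7], [0, 0, 0]],
    [[0, 0, 0.85], [0, 0, 0]],
    [[0, 0, 0.85], [0, 0, 0]],
  ],
  jaw=1,
)

```text
time: 7.85
tcp_pos: [450.9, 311.9, 312.4]
eef_rot: [179.7, -0.3, 79.3]
wrist_force: [-0.5, 0.7, -0.6]
gripper_width: 85.4
finger_force: 0.0
```

arm_command(
  commands=[
    [[0.2, -0.9, 0], [0, 0, 0]],
    [[0.2, -0.9, 0], [0, 0, 0]],
    [[0.2, -0.9, 0], [0, 0, 0]],
    [[0.2, -0.9, 0], [0, 0, 0]],
    [[0.2, -0.9, 0], [0, 0, 0]],
  ],
)

```text
time: 8.35
tcp_pos: [490.6, 124.3, 306.8]
eef_rot: [-180.0, 0.2, 78.8]
wrist_force: [-0.4, 0.3, 0.1]
gripper_width: 85.1
finger_force: 0.0
```

arm_command(
  commands=[
    [[0.155, -0.585, -0.1], [0, 0, 0.1]],
    [[0.155, -0.585, -0.25], [0, 0, 0.3]],
    [[0.155, -0.585, -0.25], [0, 0, 0.33]],
    [[0.155, -0.585, -0.25], [0, 0, 0.33]],
    [[0.155, -0.585, -0.25], [0, 0, 0.33]],
    [[0.155, -0.585, -0.25], [0, 0, 0.33]],
  ],
  jaw=0.5,
)

```text
time: 8.95
tcp_pos: [520.7, 15.1, 258.1]
eef_rot: [180.0, -0.1, 89.3]
wrist_force: [-0.4, -0.1, 1.3]
gripper_width: 42.9
finger_force: 0.0
```

Run:
```python
from h import *
im,d,k=cam('wrist'); W=world(d,k); z=W[...,2]; s=monitor.get_obs(); print(s['tcp_pos'],s['eef_rot'],s['time'],s['gripper_width'])
np.savez('w2',im=im,d=d,R=k['R'],t=k['t'],f=k['f'],cx=k['cx'],cy=k['cy'])
m=(z>134)&(z<148)&(np.hypot(W[...,0]-521,W[...,1]-13)<90)
n,l,st,c=cv2.connectedComponentsWithStats(m.astype(np.uint8))
for i in range(1,n):
    if st[i,4]>15: print('post',st[i],W[l==i].mean(0).round(1))
m=(z>124)&(z<133.5)&(np.hypot(W[...,0]-521,W[...,1]-13)<30)
P=W[m]; print('tip',m.sum(),P.mean(0).round(1),cv2.minEnclosingCircle(np.float32(P[:,:2])))
v,u=np.nonzero(m); print(u.min(),u.max(),v.min(),v.max()); a,b=int(u.mean()),int(v.mean())
f=4
save('w2.png',im,(a-75,max(b-60,0),a+75,b+65),5)
im,d,k=cam('top'); hs=cv2.cvtColor(im,cv2.COLOR_RGB2HSV); W=world(d,k)
m=(W[...,2]>85)&(W[...,2]<102)&(np.hypot(W[...,0]-450,W[...,1]-308)<90); print('pot rim',cv2.minEnclosingCircle(np.float32(W[m][:,:2])),m.sum())
```

```text
[520.74214559  15.1637084  258.352524  ] [ 1.79954730e+02 -4.20842123e-02  8.93380673e+01] 9.0 42.91198479246946
post [236 135  16  17 212] [494.1  63.7 139.3]
post [348 202  16  16 199] [581.9   9.7 139.2]
post [239 258  15  16 178] [491.4 -39.3 138.9]
tip 498 [523.7  12.8 128.3] ((522.5426025390625, 11.015438079833984), 11.897253036499023)
270 295 191 217
pot rim ((448.0997314453125, 307.8328857421875), 68.9771957397461) 156
```

View pics/w2.png

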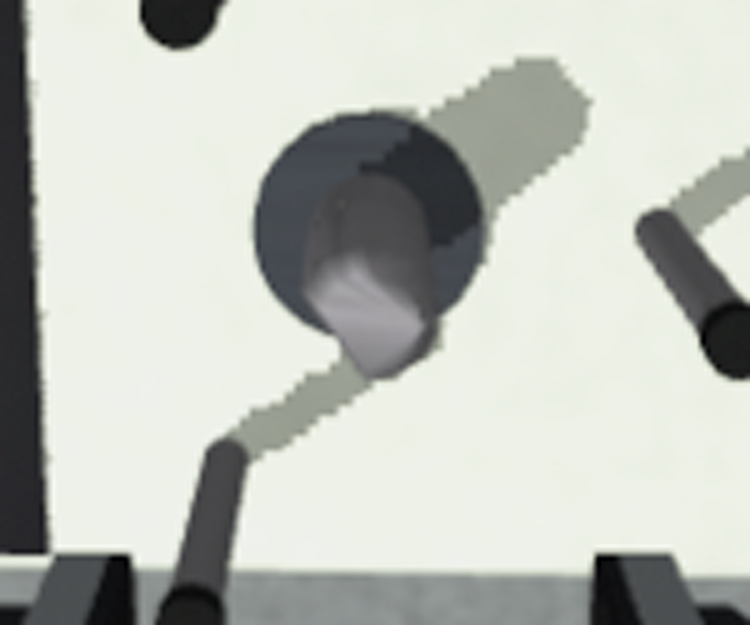

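The view shows the shaft tip at about (370,320) in the crop, with a straight lower-left edge from (305,300) to (375,375). The flat would then face towards about 223°. The posts give the axis (522.5,11.4) and drive yaw -1.55°. I'll take a second look from the flat's side to confirm.

arm_command(
  commands=[
    [[-0.4, -0.75, 0], [0, 0, 0]],
    [[-0.4, -0.75, 0], [0, 0, 0]],
    [[-0.4, -0.75, 0], [0, 0, 0]],
    [[-0.4, -0.75, 0], [0, 0, 0]],
    [[-0.4, -0.75, 0], [0, 0, 0]],
  ],
)

```text
time: 9.55
tcp_pos: [439.4, -139.0, 258.3]
eef_rot: [180.0, 0.1, 89.0]
wrist_force: [0.1, 0.4, -0.6]
gripper_width: 42.6
finger_force: 0.0
```

Run:
```python
from h import *
im,d,k=cam('wrist'); W=world(d,k); z=W[...,2]
m=(z>134)&(z<148)&(np.hypot(W[...,0]-521,W[...,1]-13)<90)
n,l,st,c=cv2.connectedComponentsWithStats(m.astype(np.uint8))
for i in range(1,n):
    if st[i,4]>15: print('post',st[i],W[l==i].mean(0).round(1))
C=np.array([522.5,11.4])
a,b=proj([522.5,11.4,118],k)[0].astype(int); print(a,b)
m=(z>92)&(z<122)&(np.hypot(W[...,0]-C[0],W[...,1]-C[1])<20); P=W[m]-[*C,0]
th=np.degrees(np.arctan2(P[:,1],P[:,0]))%360; r=np.hypot(P[:,0],P[:,1])
for t in range(0,360,10):
    q=(th>=t)&(th<t+10)
    if q.sum()>4: print(t+5,q.sum(),r[q].mean().round(1))
save('w3.png',im,(max(a-60,0),max(b-50,0),a+60,b+50),5)
```

```text
post [340  61  18  19 259] [490.8 -40.7 139.3]
389 -4
165 7 11.4
175 21 10.1
185 26 9.0
195 27 8.3
205 25 8.0
215 27 7.8
225 33 8.1
235 28 8.5
245 39 9.2
255 50 10.4
265 51 12.2
275 25 12.7
285 16 12.7
295 10 12.7
```

View pics/w3.png

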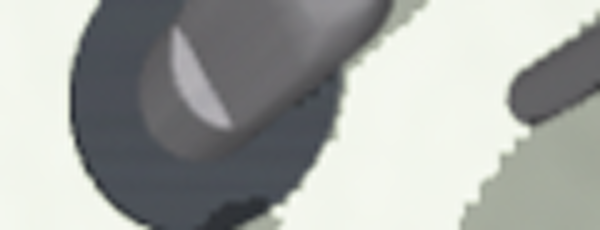

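The wrist depth on the shaft shows the least radius, 7.8 mm, at about 214.5°, so the shaft stands at about 36° (0.63 rad). Positioning over it with the fingers across the flat.

arm_command(
  commands=[
    [[0.42, 0.747, 0], [0, 0, 0.9]],
    [[0.42, 0.747, 0], [0, 0, 0.9]],
    [[0.42, 0.747, 0], [0, 0, 0.9]],
    [[0.42, 0.747, 0], [0, 0, 0.9]],
    [[0.42, 0.747, 0], [0, 0, 0.9]],
    [[0.42, 0.747, 0], [0, 0, 0.9]],
  ],
)

```text
time: 10.2
tcp_pos: [524.7, 14.6, 257.9]
eef_rot: [180.0, -0.0, 116.4]
wrist_force: [1.2, 0.1, -0.1]
gripper_width: 42.5
finger_force: 0.0
```

arm_command(
  commands=[
    [[0, 0, -0.1], [0, 0, 0.277]],
    [[0, 0, -0.3], [0, 0, 0.277]],
    [[0, 0, -0.45], [0, 0, 0.277]],
    [[0, 0, -0.45], [0, 0, 0.277]],
    [[0, 0, -0.45], [0, 0, 0.277]],
  ],
)

```text
time: 10.7
tcp_pos: [524.6, 12.4, 168.5]
eef_rot: [-180.0, -0.0, 124.5]
wrist_force: [0.9, -0.5, 0.1]
gripper_width: 42.7
finger_force: 0.0
```

```bash
python3 -c "
from h import *
for i in range(3):
    s=monitor.get_obs();print(s['tcp_pos'],s['eef_rot'],s['joints'].round(1))
    im,d,k=cam('wrist')
W=world(d,k);z=W[...,2];m=(z>126)&(z<133)&(np.hypot(W[...,0]-522.5,W[...,1]-11.4)<30);P=W[m];print(m.sum(),P.mean(0),cv2.minEnclosingCircle(np.float32(P[:,:2])))
"
```

```text
[524.59830941  12.44892237 168.52276345] [-1.79971037e+02 -8.12100594e-03  1.24481725e+02] [ 17.8  27.8 -35.3 109.5  20.9  49.2   6.2]
[525.29725372  12.68516501 169.31691519] [1.79931293e+02 5.00144662e-02 1.24487271e+02] [ 17.8  27.8 -35.3 109.4  20.9  49.2   6.2]
[525.61702482  12.79559211 169.62771418] [1.79883175e+02 7.98745346e-02 1.24488245e+02] [ 17.8  27.7 -35.3 109.4  20.9  49.2   6.2]
830 [522.64858845  12.46286495 128.98784551] ((522.08544921875, 11.066055297851562), 10.882851600646973)
```

arm_command(
  commands=[
    [[-0.003, 0, -0.1], [0, 0, 0]],
    [[-0.003, 0, -0.25], [0, 0, 0]],
    [[-0.003, 0, -0.355], [0, 0, 0]],
    [[-0.003, 0, -0.355], [0, 0, 0]],
  ],
)

```text
time: 11.25
tcp_pos: [523.4, 12.5, 96.0]
eef_rot: [-179.9, -0.0, 124.5]
wrist_force: [-0.7, 0.6, 0.0]
gripper_width: 42.6
finger_force: 0.0
```

arm_command(
  commands=[
    [[0, 0, 0], [0, 0, 0]],
    [[0, 0, 0], [0, 0, 0]],
    [[0, 0, 0], [0, 0, 0]],
    [[0, 0, 0], [0, 0, 0]],
    [[0, 0, 0], [0, 0, 0]],
    [[0, 0, 0], [0, 0, 0]],
    [[0, 0, 0], [0, 0, 0]],
  ],
  jaw=0,
)

```text
time: 11.95
tcp_pos: [523.4, 11.7, 98.5]
eef_rot: [-179.9, 0.1, 124.5]
wrist_force: [-7.0, -3.6, 5.8]
gripper_width: 18.5
finger_force: 59.2
```

The opening of 18.5 mm matches the flat (the 14 mm bar read about 1 mm small too). Turning by -36° about the shaft.

arm_command(
  commands=[
    [[0, -0.001, 0], [0, 0, -0.15]],
    [[0.001, -0.002, 0], [0, 0, -0.3]],
    [[0.001, -0.002, 0], [0, 0, -0.45]],
    [[0.001, -0.003, 0], [0, 0, -0.6]],
    [[0.001, -0.003, 0], [0, 0, -0.6]],
  ],
)

```text
time: 12.45
tcp_pos: [523.7, 11.1, 98.5]
eef_rot: [-180.0, 0.1, 106.3]
wrist_force: [-5.9, -3.9, 3.2]
gripper_width: 18.6
finger_force: 58.9
```

arm_command(
  commands=[
    [[0, -0.001, 0], [0, 0, -0.15]],
    [[0, -0.002, 0], [0, 0, -0.3]],
    [[0, -0.003, 0], [0, 0, -0.45]],
    [[0, -0.004, 0], [0, 0, -0.6]],
    [[0, -0.004, 0], [0, 0, -0.6]],
    [[0, -0.004, 0], [0, 0, -0.6]],
  ],
)

```text
time: 13.05
tcp_pos: [523.9, 10.5, 98.5]
eef_rot: [180.0, 0.1, 88.5]
wrist_force: [-4.5, -2.6, 4.0]
gripper_width: 18.3
finger_force: 58.8
```

```bash
python3 -c "
from h import *
s=monitor.get_obs();print({a:np.round(s[a],2) for a in ('tcp_pos','eef_rot','wrist_force','wrist_torque','gripper_width')})
"
```

```text
{'tcp_pos': array([523.94,  10.5 ,  98.52]), 'eef_rot': array([1.7999e+02, 7.0000e-02, 8.8470e+01]), 'wrist_force': array([-4.47, -2.64,  4.02]), 'wrist_torque': array([-0.67,  0.78, -0.04]), 'gripper_width': np.float64(18.27)}
```

arm_command(
  commands=[
    [[0, 0, 0], [0, 0, 0]],
    [[0, 0, 0], [0, 0, 0]],
    [[0, 0, 0], [0, 0, 0]],
    [[0, 0, 0], [0, 0, 0]],
    [[0, 0, 0], [0, 0, 0]],
    [[0, 0, 0.15], [0, 0, 0]],
    [[0, 0, 0.4], [0, 0, 0]],
    [[0, 0, 0.65], [0, 0, 0]],
    [[0, 0, 0.8], [0, 0, 0]],
    [[0, 0, 0.8], [0, 0, 0]],
  ],
  jaw=0.5,
)

```text
time: 14.05
tcp_pos: [526.7, 12.0, 261.4]
eef_rot: [179.5, -0.0, 88.5]
wrist_force: [0.4, 0.3, -0.5]
gripper_width: 42.6
finger_force: 0.0
```

arm_command(
  commands=[
    [[-0.4, -0.5, 0], [0, 0, 0]],
    [[-0.4, -0.5, 0], [0, 0, 0]],
    [[-0.4, -0.5, 0], [0, 0, 0]],
    [[-0.4, -0.5, 0], [0, 0, 0]],
    [[-0.4, -0.5, 0], [0, 0, 0]],
  ],
)

```text
time: 14.55
tcp_pos: [444.4, -88.8, 256.6]
eef_rot: [180.0, -0.0, 88.5]
wrist_force: [1.0, 0.6, -0.2]
gripper_width: 42.9
finger_force: 0.0
```

```bash
cat > flat.py <<'E'
from h import *
im,d,k=cam('wrist'); W=world(d,k); z=W[...,2]; s=monitor.get_obs(); print(s['tcp_pos'],s['time'])
m=(z>134)&(z<148)&(np.hypot(W[...,0]-521,W[...,1]-13)<90)
n,l,st,c=cv2.connectedComponentsWithStats(m.astype(np.uint8))
for i in range(1,n):
    if st[i,4]>15: print('post',st[i],W[l==i].mean(0).round(1))
from scipy.optimize import least_squares
C=np.array([522,11]); m=(z>92)&(z<122)&(np.hypot(W[...,0]-C[0],W[...,1]-C[1])<18); P=W[m]
def res(p):
    q=P[:,:2]-p[:2]; n=np.array([np.cos(p[2]),np.sin(p[2])]); return np.maximum(np.hypot(*q.T)-12,q@n-7.5)
for t0 in (165,180,195):
    r=least_squares(res,[*C,np.radians(t0)],loss='soft_l1',f_scale=.5); print(m.sum(),r.x[:2].round(2),np.degrees(r.x[2]).round(2),r.cost.round(2))
E
python3 flat.py
```

```text
[444.86645349 -88.04149474 256.69192871] 14.6
post [459  58  21  19 307] [581.5   9.  139. ]
post [331 133  17  17 224] [490.8 -40.2 139.3]
279 [522.6   10.69] 178.12 3.24
279 [522.6   10.69] 178.12 3.24
279 [522.6   10.69] 178.12 3.24
```

The flat now faces 178.1° against the drive's front at 178.45°. On to the collar.

arm_command(
  commands=[
    [[-0.055, -0.765, -0.1], [0, 0, 1]],
    [[-0.055, -0.765, -0.2], [0, 0, 1]],
    [[-0.055, -0.765, -0.2], [0, 0, 1]],
    [[-0.055, -0.765, -0.2], [0, 0, 1]],
    [[-0.055, -0.765, -0.2], [0, 0, 1]],
  ],
  jaw=0.85,
)

```text
time: 15.1
tcp_pos: [433.4, -243.3, 215.3]
eef_rot: [-180.0, -0.1, 118.5]
wrist_force: [-0.3, -0.1, 0.4]
gripper_width: 72.8
finger_force: 0.0
```

arm_command(
  commands=[
    [[0, 0, -0.1], [0, 0, 1]],
    [[0, 0, -0.2], [0, 0, 1]],
    [[0, 0, -0.2], [0, 0, 1]],
    [[0, 0, -0.2], [0, 0, 1]],
    [[0, 0, -0.2], [0, 0, 1]],
  ],
)

```text
time: 15.6
tcp_pos: [434.6, -239.6, 176.9]
eef_rot: [179.9, 0.0, 148.6]
wrist_force: [0.2, -1.5, 1.0]
gripper_width: 72.7
finger_force: 0.0
```

```bash
cat > col.py <<'E'
from h import *
import sys
im,d,k=cam('wrist'); W=world(d,k); z=W[...,2]; s=monitor.get_obs(); print(s['tcp_pos'],s['eef_rot'],s['joints'].round(1),s['time'])
hs=cv2.cvtColor(im,cv2.COLOR_RGB2HSV)
near=np.hypot(W[...,0]-433,W[...,1]+242)<60
r=near&(z>17)&(z<23)&(hs[...,1]<60); P=W[r]
(c,_)=cv2.minEnclosingCircle(np.float32(P[:,:2])); print('ring',r.sum(),np.round(c,1),_,np.median(P[:,2]))
Q=P[np.hypot(P[:,0]-c[0],P[:,1]-c[1])<24]; print('rect',cv2.minAreaRect(np.float32(Q[:,:2])))
R=np.hypot(W[...,0]-c[0],W[...,1]-c[1]); m=near&(R>27)&(R<42)&(z>5)&(z<25); S=W[m]
print('screw',m.sum(),S.mean(0).round(1),np.degrees(np.arctan2(*(S.mean(0)[:2]-c)[::-1])))
i=R<15; print('hole mid z',np.nanmedian(z[i]))
a,b=proj([*c,20],k)[0].astype(int); save(sys.argv[1],im,(max(a-110,0),max(b-85,0),a+110,b+85),3.5)
E
python3 col.py c1.png
```

```text
[ 434.46993984 -239.95914531  177.00262031] [1.79932925e+02 1.21690675e-02 1.48480475e+02] [ 47.6  24.6 -33.7 112.9  18.1  47.7  62.5] 15.65
ring 1338 [ 425.1 -238.4] 30.477375030517578 19.45724882747102
rect ((429.0141296386719, -239.4869842529297), (40.538352966308594, 43.31465148925781), 14.53823184967041)
screw 239 [ 430.2 -239.8   17.4] -15.802216862679376
hole mid z 251.01135831392605
```

View pics/c1.png

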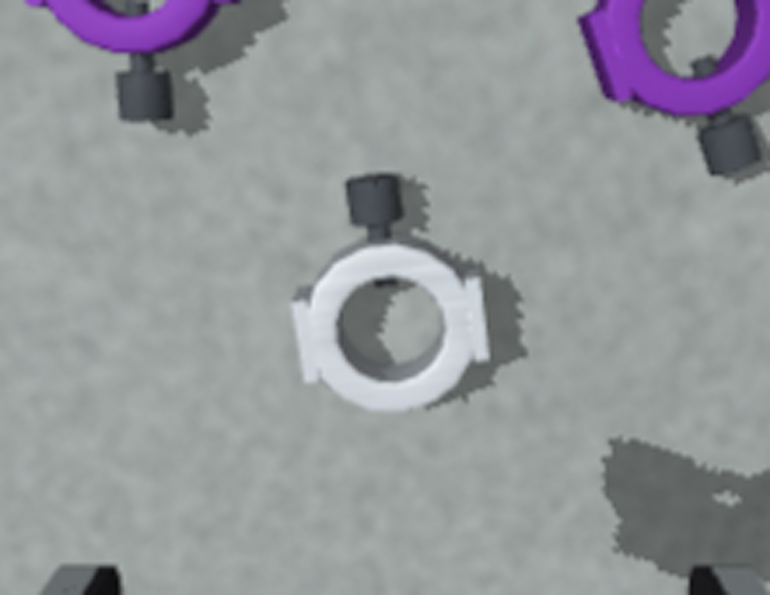

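The picture shows the grey collar at (391,328), its flats left and right and its screw head up at (375,200). The purple rings are clear of it. The fit took in the screw head, so I refit with a tighter height band.

Run:
```python
from h import *
from scipy.optimize import least_squares
im,d,k=cam('wrist'); W=world(d,k); z=W[...,2]
hs=cv2.cvtColor(im,cv2.COLOR_RGB2HSV)
near=np.hypot(W[...,0]-434,W[...,1]+241)<32
r=near&(z>16)&(z<24)&(hs[...,2]>150); P=W[r][:,:2]
rect=cv2.minAreaRect(np.float32(P)); print(r.sum(),np.median(z[r]),rect,cv2.minEnclosingCircle(np.float32(P)))
m=(np.hypot(W[...,0]-434,W[...,1]+241)<50)&(z>6)&(hs[...,2]<90); n,l,st,c=cv2.connectedComponentsWithStats(m.astype(np.uint8)); i=1+np.argmax(st[1:,4]); S=W[l==i].mean(0); print('screw',S,st[i])
c=np.array(rect[0]); print(np.degrees(np.arctan2(*(S[:2]-c)[::-1])),np.hypot(*(S[:2]-c)))
```

```text
1261 19.476869772089092 ((432.4881591796875, -241.55909729003906), (48.73582458496094, 44.60971450805664), 66.27310943603516) ((432.31658935546875, -241.31317138671875), 26.13184928894043)
screw [ 423.93015389 -234.8494017   240.75608708] [  105   258   340   162 27181]
141.9026440429389 10.874716982481473
```

Collar at (432.5,-241.5), top at 19.5 (matches 20), flats across 66°, 48.7 mm apart. The screw is therefore at about 156°.

arm_command(
  commands=[
    [[-0.005, -0.003, -0.1], [0, 0, 0.25]],
    [[-0.005, -0.003, -0.35], [0, 0, 0.25]],
    [[-0.005, -0.003, -0.55], [0, 0, 0.25]],
    [[-0.005, -0.003, -0.7], [0, 0, 0.25]],
    [[-0.005, -0.003, -0.8], [0, 0, 0.25]],
    [[-0.005, -0.003, -0.845], [0, 0, 0.25]],
    [[-0.005, -0.003, -0.845], [0, 0, 0.25]],
    [[-0.005, -0.003, -0.845], [0, 0, 0.25]],
  ],
)

```text
time: 16.5
tcp_pos: [433.1, -242.2, 8.7]
eef_rot: [-180.0, 0.1, 156.0]
wrist_force: [0.1, -0.1, -0.5]
gripper_width: 72.7
finger_force: 0.0
```

arm_command(
  commands=[
    [[0, 0, 0], [0, 0, 0]],
    [[0, 0, 0], [0, 0, 0]],
    [[0, 0, 0], [0, 0, 0]],
    [[0, 0, 0], [0, 0, 0]],
    [[0, 0, 0], [0, 0, 0]],
    [[0, 0, 0], [0, 0, 0]],
    [[0, 0, 0], [0, 0, 0]],
  ],
  jaw=0,
)

```text
time: 17.2
tcp_pos: [432.9, -242.6, 9.2]
eef_rot: [-180.0, 0.1, 156.0]
wrist_force: [-1.2, 0.6, 10.2]
gripper_width: 47.5
finger_force: 61.3
```

arm_command(
  commands=[
    [[0, 0, 0.05], [0, 0, 0]],
    [[0, 0, 0.2], [0, 0, 0]],
    [[0, 0, 0.45], [0, 0, 0]],
    [[0, 0, 0.7], [0, 0, 0]],
    [[0, 0, 0.9], [0, 0, 0]],
    [[0, 0, 0.95], [0, 0, 0]],
    [[0, 0, 0.95], [0, 0, 0]],
  ],
)

```text
time: 17.9
tcp_pos: [432.7, -242.8, 199.9]
eef_rot: [-179.9, 0.2, 156.0]
wrist_force: [0.0, -0.3, -2.0]
gripper_width: 47.9
finger_force: 63.1
```

arm_command(
  commands=[
    [[0.05, 0.15, 0], [0, 0, 0.1]],
    [[0.12, 0.35, 0], [0, 0, 0.3]],
    [[0.2, 0.55, 0], [0, 0, 0.5]],
    [[0.28, 0.75, 0], [0, 0, 0.7]],
    [[0.3, 0.9, 0], [0, 0, 0.75]],
    [[0.3, 0.9, 0], [0, 0, 0.75]],
  ],
)

```text
time: 18.5
tcp_pos: [492.1, -57.2, 196.7]
eef_rot: [179.8, -0.1, 179.0]
wrist_force: [-0.4, 0.4, -1.5]
gripper_width: 47.4
finger_force: 62.9
```

arm_command(
  commands=[
    [[0.08, 0.2, 0], [0, 0, 0]],
    [[0.152, 0.365, 0], [0, 0, 0]],
    [[0.152, 0.365, 0], [0, 0, 0]],
    [[0.152, 0.365, 0], [0, 0, 0]],
  ],
)

```text
time: 18.9
tcp_pos: [521.9, 10.7, 196.4]
eef_rot: [-180.0, -0.2, 178.6]
wrist_force: [-0.2, 0.2, -1.3]
gripper_width: 47.3
finger_force: 62.9
```

Run:
```python
from h import *
for i in range(3): 
    s=monitor.get_obs(); print({a:np.round(s[a],2) for a in('time','tcp_pos','eef_rot','joints','wrist_force','gripper_width','finger_force')}) if i!=1 else 0; optics.read_camera('wrist') if i<2 else 0
im,d,k=cam('wrist'); np.savez('w4',im=im,d=d,R=k['R'],t=k['t'],f=k['f'],cx=k['cx'],cy=k['cy'])
print(proj([522.2,10.7,130],k),proj([522.2,10.7,206],k))
save('w4.png',im)
```

```text
{'time': np.float64(18.9), 'tcp_pos': array([521.85,  10.72, 196.4 ]), 'eef_rot': array([-1.7998e+02, -1.6000e-01,  1.7860e+02]), 'joints': array([ 23.7 ,  27.35, -43.77, 107.59,  22.98,  54.37,  57.98]), 'wrist_force': array([-0.2 ,  0.17, -1.28]), 'gripper_width': np.float64(47.26), 'finger_force': np.float64(62.94)}
{'time': np.float64(19.0), 'tcp_pos': array([521.76,   9.19, 196.74]), 'eef_rot': array([-1.7994e+02, -1.4000e-01,  1.7845e+02]), 'joints': array([ 23.83,  27.3 , -43.74, 107.6 ,  22.98,  54.38,  57.98]), 'wrist_force': array([-1.35, -0.52, -0.67]), 'gripper_width': np.float64(47.83), 'finger_force': np.float64(62.94)}
[[282.25450417 225.916799  ]] [[283.14336461 286.58860422]]
```

View pics/w4.png

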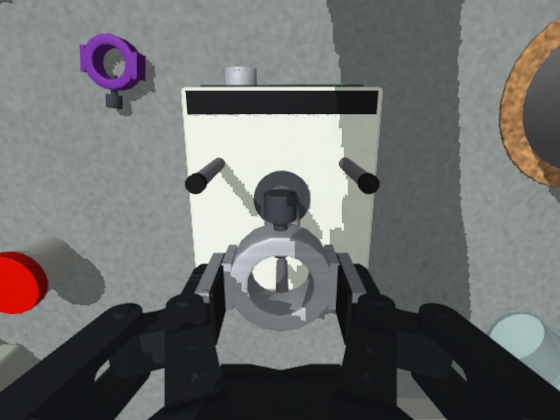

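The wrist view shows the collar held between the pads at (281,275) with the screw head towards the front at (279,205) and the two front posts on either side. I'll measure the collar's centre and level from this depth picture.

Run:
```python
from h import *
z0=np.load('w4.npz'); k={a:z0[a] for a in('R','t','f','cx','cy')}; d=z0['d']; im=z0['im']; W=world(d,k); z=W[...,2]
v,u=np.mgrid[0:420,0:560]
b=(u>215)&(u<345)&(v>215)&(v<340)&(z>195)&(z<220)&(im.min(2)>90); print(np.percentile(z[b],[5,25,50,75,95]).round(1))
m=b&(np.abs(z-np.percentile(z[b],70))<2.5); P=W[m]
A=np.c_[P[:,:2]-P[:,:2].mean(0),np.ones(len(P))]; q=np.linalg.lstsq(A,P[:,2],rcond=None)[0]; print('tilt deg x,y',np.degrees(q[:2]),q[2])
r=cv2.minAreaRect(np.float32(P[:,:2]));print(m.sum(),r,cv2.minEnclosingCircle(np.float32(P[:,:2])))
# bore contour
mm=cv2.morphologyEx(m.astype(np.uint8),cv2.MORPH_CLOSE,np.ones((3,3)))
cs,h=cv2.findContours(mm,cv2.RETR_CCOMP,cv2.CHAIN_APPROX_NONE)
for c,hh in zip(cs,h[0]):
    if len(c)>40:
        X=np.array([ray(*p[0],q[2],k)[:2] for p in c]); A=np.c_[2*X,np.ones(len(X))]; s=np.linalg.lstsq(A,(X**2).sum(1),rcond=None)[0]; print(len(c),hh[3],'circle',s[:2],np.sqrt(s[2]+s[:2]@s[:2]))
s=(u>255)&(u<305)&(v>185)&(v<228)&(z>185)&(z<215); S=W[s]; print('screw',S.mean(0))
p=(z>134)&(z<148)&(np.hypot(W[...,0]-521,W[...,1]-13)<90); n,l,st,c=cv2.connectedComponentsWithStats(p.astype(np.uint8))
for i in range(1,n):
    if st[i,4]>15: print('post',W[l==i].mean(0).round(1))
```

```text
[198.3 206.2 206.8 207.2 207.8]
tilt deg x,y [0.00440901 0.0004733 ] 206.8793771507223
5331 ((521.0662231445312, 9.801082611083984), (46.04096603393555, 50.601436614990234), 7.255737781524658) ((520.7720947265625, 8.271358489990234), 27.41935920715332)
349 -1 circle [520.68467245   8.97644819] 23.386639264793757
186 0 circle [521.05265765   9.4443311 ] 14.206467284750198
screw [488.79015602  10.33114593 200.8152395 ]
post [490.2 -40.1 139.2]
post [493.   62.8 139.3]
```

The collar is level, with its centre at z≈197 and its screw at 178.4°. Its bore is at (521.05,9.44) against the axis at about (521.6,10.5) from the posts in the same view. Correct by (+0.5,+0.9) and go down to just above the tip.

arm_command(
  commands=[
    [[0.0025, 0.0045, -0.05], [0, 0, 0]],
    [[0.0025, 0.0045, -0.15], [0, 0, 0]],
    [[0.0025, 0.0045, -0.23], [0, 0, 0]],
    [[0.0025, 0.0045, -0.25], [0, 0, 0]],
    [[0.0025, 0.0045, -0.25], [0, 0, 0]],
    [[0.0025, 0.0045, -0.25], [0, 0, 0]],
    [[0.0025, 0.0045, -0.25], [0, 0, 0]],
  ],
)

```text
time: 19.75
tcp_pos: [523.6, 11.7, 148.6]
eef_rot: [180.0, 0.1, 178.5]
wrist_force: [0.7, 0.6, -1.4]
gripper_width: 47.4
finger_force: 62.9
```

```bash
cat > fit.py <<'E'
from h import *
im,d,k=cam('wrist'); W=world(d,k); z=W[...,2]; v,u=np.mgrid[0:420,0:560]; s=monitor.get_obs(); print(s['time'],s['tcp_pos'],s['eef_rot'],s['wrist_force'])
zt=s['tcp_pos'][2]+10.4
m=(u>215)&(u<345)&(v>215)&(v<340)&(abs(z-zt)<3)&(im.min(2)>90); h=np.median(z[m])
mm=cv2.morphologyEx(m.astype(np.uint8),cv2.MORPH_CLOSE,np.ones((3,3)))
cs,hi=cv2.findContours(mm,cv2.RETR_CCOMP,cv2.CHAIN_APPROX_NONE)
for c,hh in zip(cs,hi[0]):
    if len(c)>60:
        X=np.array([ray(*p[0],h,k)[:2] for p in c]); A=np.c_[2*X,np.ones(len(X))]; q=np.linalg.lstsq(A,(X**2).sum(1),rcond=None)[0]; print(len(c),'circle',q[:2],np.sqrt(q[2]+q[:2]@q[:2]),'top',h)
p=(z>136)&(z<146)&(np.hypot(W[...,0]-521,W[...,1]-13)<90)&((abs(W[...,1]-11)>40)|(W[...,0]>575))&(im.max(2)<70); n,l,st,c=cv2.connectedComponentsWithStats(p.astype(np.uint8))
for i in range(1,n):
    if st[i,4]>60: print('post',W[l==i].mean(0).round(1),st[i,4])
E
python3 fit.py
```

```text
19.8 [523.58475703  11.60926951 148.51362193] [-1.79997923e+02  6.46743387e-02  1.78509297e+02] [ 0.50031803  0.45392297 -1.47950424]
357 circle [522.44187244  11.33237027] 23.569389569397053 top 158.72819000768754
188 circle [522.76060273  11.78273056] 14.12665100833447 top 158.72819000768754
post [490.2 -40.1 139.4] 589
post [493.   62.7 139.4] 596
post [579.2   9.  139. ] 311
```

Settled, the bore sits (+1.1,+1.2) off the axis from the posts; take that out and check again.

arm_command(
  commands=[
    [[-0.0055, -0.006, 0], [0, 0, 0]],
    [[-0.0055, -0.006, 0], [0, 0, 0]],
    [[-0.0055, -0.006, 0], [0, 0, 0]],
    [[-0.0055, -0.006, 0], [0, 0, 0]],
  ],
)

```text
time: 20.2
tcp_pos: [522.1, 10.5, 148.0]
eef_rot: [-180.0, 0.0, 178.5]
wrist_force: [0.2, -0.6, -1.3]
gripper_width: 47.4
finger_force: 62.9
```

```bash
python3 fit.py
```

```text
20.25 [522.16538343  10.46732318 147.95036256] [1.79999756e+02 9.55783515e-03 1.78526031e+02] [ 0.22176095 -0.3347272  -1.12085059]
355 circle [520.94168026  10.12444686] 23.56764464089688 top 158.1486719070732
188 circle [521.16154119  10.48227938] 14.038991214214516 top 158.1486719070732
post [490.2 -40.1 139.4] 588
post [493.1  62.8 139.4] 601
post [578.3   9.1 138.8] 246
```

arm_command(
  commands=[
    [[0.002, 0, -0.03], [0, 0, 0]],
    [[0.002, 0, -0.05], [0, 0, 0]],
    [[0.002, 0, -0.07], [0, 0, 0]],
    [[0.002, 0, -0.09], [0, 0, 0]],
    [[0.002, 0, -0.11], [0, 0, 0]],
    [[0.002, 0, -0.11], [0, 0, 0]],
  ],
)

```text
time: 20.85
tcp_pos: [522.2, 10.4, 125.3]
eef_rot: [-180.0, -0.1, 178.5]
wrist_force: [-0.3, 0.2, -2.8]
gripper_width: 47.6
finger_force: 63.0
```

Free passage, with the bore already over the tip. Go on to half-way along the flat.

arm_command(
  commands=[
    [[0, 0, -0.02], [0, 0, 0]],
    [[0, 0, -0.04], [0, 0, 0]],
    [[0, 0, -0.06], [0, 0, 0]],
    [[0, 0, -0.08], [0, 0, 0]],
    [[0, 0, -0.097], [0, 0, 0]],
    [[0, 0, -0.097], [0, 0, 0]],
    [[0, 0, -0.097], [0, 0, 0]],
    [[0, 0, -0.097], [0, 0, 0]],
  ],
)

```text
time: 21.65
tcp_pos: [522.6, 10.5, 106.6]
eef_rot: [180.0, 0.0, 178.5]
wrist_force: [-0.3, -0.2, -1.4]
gripper_width: 47.7
finger_force: 62.9
```

```bash
python3 fit.py
python3 - <<'E'
from h import *
im,d,k=cam('wrist'); im2,_,k2=cam('scene'); a,b=proj([520,10,110],k2)[0].astype(int)
A=cv2.resize(im[140:350,180:390],(400,400)); B=cv2.resize(im2[b-60:b+60,a-60:a+60],(400,400)); save('f.png',np.hstack([A,B]))
im,d,k=cam('top'); W=world(d,k)
m=(W[...,2]>85)&(W[...,2]<102)&(np.hypot(W[...,0]-450,W[...,1]-308)<90); print('pot rim',cv2.minEnclosingCircle(np.float32(W[m][:,:2])),m.sum())
E
```

```text
21.7 [522.61346309  10.52337844 106.64372878] [1.79998253e+02 1.63141610e-02 1.78529556e+02] [-0.09401118 -0.65903926 -0.8568635 ]
356 circle [521.3551486   10.31892558] 23.64918630045065 top 116.81691322347558
315 circle [524.50707704  10.68882985] 13.968805321830658 top 116.81691322347558
post [490.2 -40.  139.3] 1136
post [493.   62.6 139.3] 1139
post [517.3  53.8 144.6] 92
post [515.1 -31.8 144.8] 76
pot rim ((449.366455078125, 306.95269775390625), 68.96139526367188) 155
```

View pics/f.png

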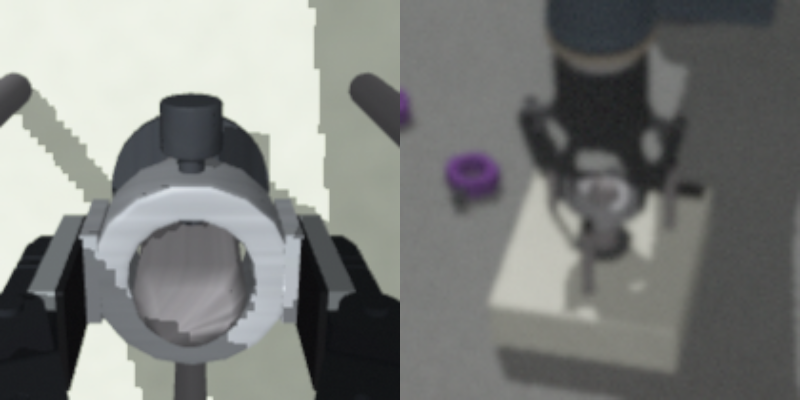

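The left half shows the collar round the shaft, with the screw (190,130) over the flat at the front. The right half shows it held level above the drive. Its centre is at z≈106.8, there is no side load, and the pot stands on the mat.

```bash
python3 -c "
from plant import ctrl
print(ctrl.finish_job())"
```

```text
the job is handed in; nothing more can be done
None
```

I handed the job in at about 22 s of the 62 s; no verdict came back: the pot is on the cork mat, the shaft's flat faces the front to within about 0.5°, and the collar is held level on the shaft about half-way along the flat (centre about 107 mm up), thumbscrew on the flat's side.

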